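# Put the control heads of the near row into their right columns

### The job

This control cover serves two motors, so both rows must have the same layout: the far row is fitted and tight, but in the near row the four loose heads (mushroom button, lamp, selector switch, flush button) have been dropped into the wrong holes. Move them about (the spare hole is free to use on the way) until each sits fully home in the hole of the same column as its fitted twin, and the spare hole below the blanking plug is left empty.

Things in the scene. Friction and masses are not known exactly. Their poses are not given: they have to be found in the camera images.
- cover: Fixed grey sheet-steel cover, face up, 200 (x) x 350 (y) x 45 mm high, face 4 mm thick, hollow below. Origin at bench level under its centre; x from near row to far row, y along the rows. Five columns at y = -132, -66, 0, 66, 132 mm. Far row (x = +50 mm): fitted heads and a plug, fixed. Near row (x = -50 mm): five equal 30.5 mm holes, four with loose heads, the one at the plug empty.
- mushroom_centre (a point): Loose mushroom button, 80 g: aluminium collar 38 mm wide, 18 mm high, its underside on the cover's face; black 44 mm cap 20 to 36 mm above that underside (grip the cap, 20 to 30 mm up). Barrel below: 30 mm long, 26 mm wide, tapering to 12 mm, enters a hole up to 8 mm off-centre. Site: on its axis, 9 mm above the collar's underside, z up (54 mm above the bench when fully seated). Any turn will do.
- lamp_centre (a point): Loose indicator lamp, 80 g: white dome 29 mm wide on an aluminium collar, top 41 mm above the collar's underside. Collar and barrel as the mushroom's; grip the 38 mm collar, 0 to 18 mm above its underside. Site: on its axis, 9 mm above the collar's underside, z up (54 mm above the bench when fully seated). Any turn will do.
- selector_centre (a point): Loose selector switch, 80 g: upright black bar knob 31 x 10 mm on an aluminium collar, top 37 mm above the collar's underside. Collar and barrel as the mushroom's; grip the 38 mm collar, 0 to 18 mm above its underside. Site: on its axis, 9 mm above the collar's underside, z up (54 mm above the bench when fully seated). Any turn will do.
- flush_centre (a point): Loose flush button, 80 g: low flat black disc 24 mm wide on an aluminium collar, top 21.5 mm above the collar's underside. Collar and barrel as the mushroom's; grip the 38 mm collar, 0 to 18 mm above its underside. Site: on its axis, 9 mm above the collar's underside, z up (54 mm above the bench when fully seated). Any turn will do.
- fitted_mushroom: Fitted mushroom button, 36 mm high, in the far row, fixed and tight; looks like the loose one. Origin on its axis at the cover's face, 45 mm above the bench; axes parallel to the cover's. The hole of its column in the near row is 100 mm along its own -x.
- fitted_lamp: Fitted indicator lamp, 41 mm high, in the far row, fixed and tight; looks like the loose one. Origin on its axis at the cover's face, 45 mm above the bench; axes parallel to the cover's. The hole of its column in the near row is 100 mm along its own -x.
- fitted_selector: Fitted selector switch, 37 mm high, in the far row, fixed and tight; looks like the loose one. Origin on its axis at the cover's face, 45 mm above the bench; axes parallel to the cover's. The hole of its column in the near row is 100 mm along its own -x.
- fitted_flush: Fitted flush button, 21.5 mm high, in the far row, fixed and tight; looks like the loose one. Origin on its axis at the cover's face, 45 mm above the bench; axes parallel to the cover's. The hole of its column in the near row is 100 mm along its own -x.
- fitted_blank: Flat grey blanking plug, 39 mm wide and 5 mm high, in the far row, fixed; it marks the spare column. Origin on its axis at the cover's face; axes parallel to the cover's. The spare hole, empty at the start, is 100 mm along its own -x.
Things that resemble listed ones, but are neither listed nor needed, are in the scene too. What is shaped like the part that bears flush_centre but yellow is not meant. What is shaped like the part that bears selector_centre but yellow is not meant.

How it is judged:
By the outcome, as a careful person would: the job done as asked, in the order asked, and still so for the second after the job is handed in, with the robot touching nothing.
It also fails if it takes over 102 s, if anything falls off the work surface, if the arm or the gripper's body presses on something with over 40 N, if the wrist force passes 120 N, or if a joint passes its speed limit or range.

### The arm

A 7-joint arm with a two-finger parallel gripper is mounted at the origin on a cart in front of the work surface, level with it; the furniture and walls round the work are solid. World frame = base frame: x ahead of the robot, y to its left, z up, the work surface at z = 0. Lengths are in m, angles in rad, forces in N, time in s.
With the tool pointing down it reaches from about 0.425 to 0.925 m from the base axis. Payload 6.8 kg.
Tool frame: the origin (TCP) lies on the front face of the gripper's body, between the roots of the fingers; the fingertips stand 73 mm ahead of it and the grasp point (between the pads) lies 54 mm ahead of it (env.nose_length is the distance from the TCP to the fingertips, in m); z points along the fingers, y is the line along which they close (so a half turn about z gives the same grasp; the last joint's range is limited). The gripper opens to 85 mm and grips with 20 to 120 N. Pads are 22 mm wide; open, the fingers measure 114 mm over their backs; the gripper's body (76 mm by 85 mm) begins 54 mm behind the grasp point. The pads swing forward as they close: fully open they stand 13 mm farther back than shut.
Start: joints at [-1.369, 0.477, 0.022, 1.555, -0.011, 1.109, -0.083], TCP at [0.206, 0.643, 0.304] pointing down, gripper open.
Joint ranges: [-2.96, 2.96], [-0.34, 2.1], [-1.41, 1.46], [0.24, 2.44], [-1.37, 4.51], [0.17, 1.92], [-2.96, 2.96]. Speed limits (rad/s): [2.39, 2.39, 3.14, 3.14, 3.14, 3.14, 3.14].

### API

Orientations are given as a unit quaternion [w, x, y, z].
In Python, from cell import env, kin, camera, calibration, job gives the robot as it stands. The module is installed in compiled form; this text tells all that it offers. Calls block until the motion is done:
- env.reach(position, orientation): joint-space move of the TCP to a pose.
- env.movel(position, velocity=0.15, rot=None, stop_force=None): straight line of the TCP; rot=None keeps the orientation; velocity is the mean speed in m/s. With stop_force (N) it stops when the force on the tool has changed by that much, and returns True; else False.
- env.goto_joints(angles): joint-space move.
- env.grip(opening, f_grip=None): finger opening in m; f_grip is the grip in N (None keeps the last); returns when the fingers have stopped.
- env.dwell(seconds).
- kin.inverse_kinematics(position, orientation): joint angles nearest the present ones, or None.
- env.get_state(): the state.
- camera(name): name is "scene" or "top" or "wrist"; returns (picture, depth): 480x640x3 uint8, blue, green, red; 480x640 float32, m along the optical axis (not along the pixel's ray), 0 where there is no reading.
- calibration(name): a dict with "fx", "fy", "cx", "cy" (pixels), "rvec" (rotation vector, rad) and "tvec" (3), from world to camera coordinates, as OpenCV has them. Camera axes: x right, y down, z forward; pixel columns grow to the right and rows downward; lengths in m; the calibration is good to about 2 mm. A picture is of the moment at which its call begins: read the wrist's pose just before it. calibration takes no time and is no camera call; for the wrist camera it gives the pose at the moment of the call.
A pose or a line that the arm cannot do raises env.PlanningError and nothing moves.
- job.job_done(): hands the job in; it is judged then, once.
The state is a dict: "time": time; "qpos": joint angles; "joint_velocities": joint speeds; "joint_torque": joint torques, N m; "tcp_pos": TCP position; "orientation": TCP orientation; "force": force on the tool from outside, world axes, zero at the start; "torque": the same for the moment, N m; "opening": finger opening in m; "gripper_force": force on a finger pad.
Only numpy, scipy, OpenCV 4.12 (cv2) and the standard library are available. Lean on these libraries where they do the work, as an engineer would, in place of code of your own. Each camera call takes 0.05 s, during which the arm holds its last target. There are 200 camera calls.

## Working session

There is one attempt and no reset: what is moved stays moved. The work goes in short steps, each a Python script; the robot and the scene stay as the last script left them, time stands still between calls to the robot, and variables do not carry over. Pictures are saved under pics/ and viewed, at most 14 in all, crops included, and the job is handed in when it is done.

```bash
mkdir -p pics
cat > h.py <<'E'
import numpy as np, cv2
from cell import env, kin, camera, calibration, job
def pts(cal, depth):
    v,u=np.mgrid[0:480,0:640]
    R=cv2.Rodrigues(np.array(cal['rvec'],float))[0];t=np.array(cal['tvec'],float).ravel()
    c=np.stack([(u-cal['cx'])/cal['fx']*depth,(v-cal['cy'])/cal['fy']*depth,depth],-1)
    P=(c-t)@R; P[depth==0]=np.nan
    return P
def ray(cal,u,v,z):
    R=cv2.Rodrigues(np.array(cal['rvec'],float))[0];t=np.array(cal['tvec'],float).ravel()
    o=-R.T@t; d=R.T@np.array([(u-cal['cx'])/cal['fx'],(v-cal['cy'])/cal['fy'],1.])
    return o+d*(z-o[2])/d[2]
E
python3 - <<'E'
from h import *
for n in ('top','scene'):
    c=calibration(n);im,d=camera(n);cv2.imwrite(f'pics/{n}0.png',im);np.savez(f'{n}0.npz',im=im,d=d,**{k:np.array(v) for k,v in c.items()})
    print(n,c)
s=env.get_state();print(s['time'],s['tcp_pos'],s['orientation'],s['opening'])
E
```

```text
top {'fx': 579.2192607380928, 'fy': 579.2192607380928, 'cx': 326.75320792206014, 'cy': 235.61956118564163, 'rvec': array([ 2.17216506, -2.04855527,  0.21519172]), 'tvec': array([-0.00437788,  0.51693195,  0.82463627])}
scene {'fx': 596.255262312484, 'fy': 596.255262312484, 'cx': 323.41159619320587, 'cy': 240.144803484253, 'rvec': array([ 1.10401855, -2.45163912,  0.95561322]), 'tvec': array([0.35979431, 0.32438289, 0.64185775])}
0.1 [0.20567103 0.64247285 0.30300862] [-6.23359006e-05  1.54291823e-01  9.88024971e-01 -8.28719793e-04] 0.08511657959558852
```

View pics/top0.png

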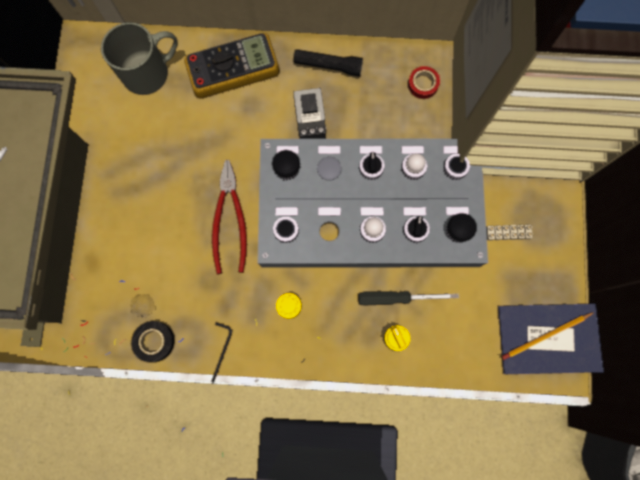

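View pics/scene0.png

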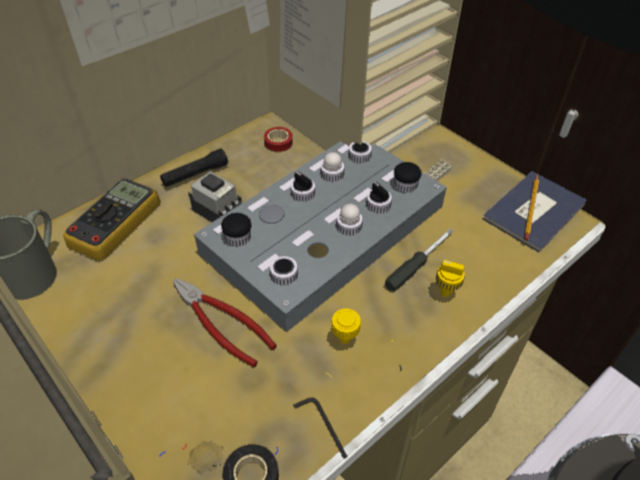

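Both views show the far row left to right (top image): mushroom (285,163), plug (329,168), selector (372,163), lamp (414,163), flush (457,163). The near row has flush (285,228), empty hole (329,231), lamp (373,228), selector (416,228) and mushroom (460,227). The yellow flush-like part (288,305) and yellow selector-like part (397,337) lie loose on the bench and aren't meant. I'll confirm in a crop and measure.

Run:
```python
from h import *
D=np.load('top0.npz');cal={k:D[k] for k in('fx','fy','cx','cy','rvec','tvec')}
cv2.imwrite('pics/crop0.png',cv2.resize(D['im'][130:275,250:500],(800,464),interpolation=cv2.INTER_CUBIC))
P=pts(cal,D['d'])
for u,v in [(285,163),(329,168),(372,160),(414,160),(457,165),(285,228),(373,226),(416,228),(460,227),(288,305),(397,337),(300,200),(440,200),(329,231),(465,120),(490,60),(560,60),(560,150),(100,20),(550,340)]: print((u,v),P[v,u].round(3))
# face plane mask
m=((abs(P[...,2]-.045)<.006)).astype(np.uint8); m[:120]=0;m[280:]=0;m[:,:240]=0;m[:,500:]=0
m=cv2.morphologyEx(m,cv2.MORPH_OPEN,np.ones((3,3)))
n,l,st,_=cv2.connectedComponentsWithStats(m);k=1+st[1:,4].argmax();print(st[k])
q=P[l==k];print('z',np.median(q[:,2]));xy=np.ascontiguousarray(q[:,:2].astype(np.float32));print(cv2.minAreaRect(xy*1000))
```

```text
(285, 163) [0.619 0.095 0.079]
(329, 168) [0.625 0.029 0.049]
(372, 160) [ 0.631 -0.036  0.08 ]
(414, 160) [ 0.634 -0.099  0.083]
(457, 165) [ 0.636 -0.168  0.064]
(285, 228) [0.522 0.089 0.067]
(373, 226) [ 0.528 -0.041  0.083]
(416, 228) [ 0.53  -0.105  0.08 ]
(460, 227) [ 0.535 -0.169  0.081]
(288, 305) [0.408 0.077 0.052]
(397, 337) [ 0.371 -0.084  0.066]
(300, 200) [0.572 0.071 0.044]
(440, 200) [ 0.586 -0.147  0.041]
(329, 231) [ 0.536  0.023 -0.003]
(465, 120) [ 0.695 -0.171  0.1  ]
(490, 60) [ 0.716 -0.169  0.241]
(560, 60) [ 0.658 -0.212  0.352]
(560, 150) [ 0.66  -0.315  0.092]
(100, 20) [ 0.9    0.453 -0.019]
(550, 340) [ 0.382 -0.325  0.011]
[  258   139   230   125 22582]
z 0.044484474514686845
((580.191650390625, -39.68243408203125), (201.23451232910156, 350.95465087890625), 3.4755730628967285)
```

View pics/crop0.png

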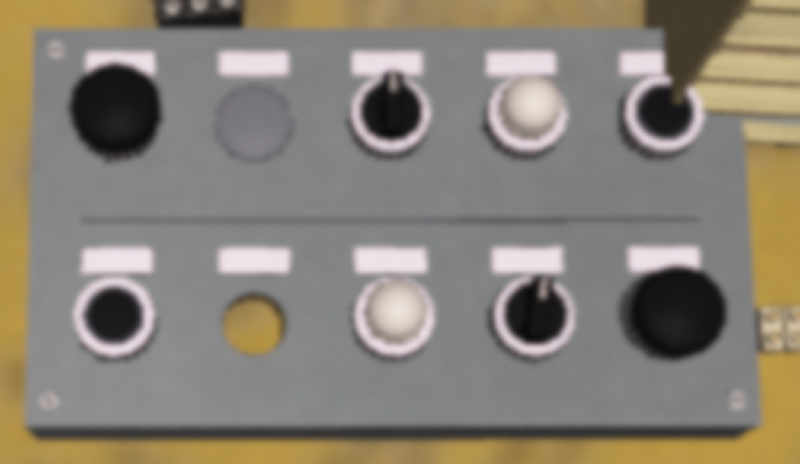

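Confirmed: the fitted row is mushroom, plug, selector, lamp, flush. The near row is flush, empty, lamp, selector, mushroom. The yellow lookalikes are off the cover. Cover pose is about (0.580, -0.040), yaw 3.5°. Next: IK check, panel clearance, then a close wrist look.

```bash
cat >> h.py <<'E'
C=np.array([.580,-.040]); YAW=np.deg2rad(3.475)
COL=dict(A=.132,B=.066,C=0.,D=-.066,E=-.132)
def hole(k,x=-.05):
    c,s=np.cos(YAW),np.sin(YAW); y=COL[k]; return C+[c*x-s*y,s*x+c*y]
def quat(off=0):
    f=np.pi/4+YAW/2+off; return np.array([0,np.cos(f),np.sin(f),0])
E
python3 - <<'E'
from h import *
D=np.load('top0.npz');cal={k:D[k] for k in('fx','fy','cx','cy','rvec','tvec')}
P=pts(cal,D['d'])
m=(P[...,2]>.11)&(P[...,1]<-.1)&(P[...,1]>-.35)&(P[...,0]>.3)
for lo in np.arange(-.34,-.1,.04):
    q=P[m&(P[...,1]>lo)&(P[...,1]<=lo+.04)]; print(round(lo,2),len(q),q[q[:,0].argmin()].round(3) if len(q) else '')
print('nose',env.nose_length)
for k in COL:
    print(k,hole(k).round(4))
    for off in (0,np.pi/2):
        for z in(.12,.24):
            j=kin.inverse_kinematics(np.r_[hole(k),z],quat(off)); print(off,z,None if j is None else np.round(j,2))
c=np.r_[C-[.05,.04*0],.30]
print(kin.inverse_kinematics(c,quat()),kin.inverse_kinematics(c,quat(np.pi/2)))
# label dots: collars
hsv=cv2.cvtColor(D['im'],cv2.COLOR_BGR2HSV)
b=cv2.inRange(hsv,(12,100,80),(35,255,255));b[:215]=0;b[248:]=0;b[:,:310]=0;b[:,350:]=0
M=cv2.moments(b,True);u,v=M['m10']/M['m00'],M['m01']/M['m00'];print('hole px',u,v,M['m00'],ray(cal,u,v,.043))
E
```

```text
-0.34 2052 [ 0.642 -0.335  0.271]
-0.3 3308 [ 0.64  -0.263  0.402]
-0.26 5283 [ 0.64  -0.244  0.398]
-0.22 4989 [ 0.64  -0.204  0.4  ]
-0.18 9112 [ 0.639 -0.178  0.471]
-0.14 0 
nose 0.0726
A [0.5221 0.0887]
0 0.12 [-0.62  0.53  0.42  2.06 -0.37  0.62  0.12]
0 0.24 [-0.73  0.35  0.55  1.99 -0.23  0.86  0.01]
1.5707963267948966 0.12 [-0.17  0.5  -0.15  2.03  0.12  0.62  2.81]
1.5707963267948966 0.24 [-0.3   0.31  0.01  1.97 -0.01  0.86  2.92]
B [0.5261 0.0228]
0 0.12 [-0.51  0.53  0.44  2.07 -0.39  0.61  0.26]
0 0.24 [-0.66  0.35  0.62  2.   -0.27  0.86  0.17]
1.5707963267948966 0.12 [-0.99  0.99  1.26  2.1  -1.16  1.05 -2.18]
1.5707963267948966 0.24 [-1.06  0.67  1.28  2.02 -0.75  1.04 -2.49]
C [ 0.5301 -0.043 ]
0 0.12 [-0.43  0.55  0.51  2.06 -0.45  0.63  0.44]
0 0.24 [-0.64  0.4   0.76  2.   -0.35  0.88  0.37]
1.5707963267948966 0.12 [-0.87  1.    1.26  2.09 -1.16  1.06 -2.06]
1.5707963267948966 0.24 [-0.92  0.68  1.28  2.01 -0.76  1.05 -2.36]
D [ 0.5341 -0.1089]
0 0.12 [-0.43  0.62  0.69  2.04 -0.62  0.69  0.72]
0 0.24 [-0.62  0.48  0.93  1.97 -0.49  0.93  0.62]
1.5707963267948966 0.12 [-0.73  1.01  1.26  2.06 -1.16  1.07 -1.95]
1.5707963267948966 0.24 [-0.78  0.71  1.28  1.98 -0.78  1.08 -2.23]
E [ 0.5381 -0.1748]
0 0.12 [-0.43  0.75  0.89  2.   -0.82  0.81  1.  ]
0 0.24 [-0.52  0.55  0.99  1.93 -0.56  0.97  0.8 ]
1.5707963267948966 0.12 [-0.6   1.04  1.26  2.01 -1.17  1.1  -1.86]
1.5707963267948966 0.24 [-0.64  0.75  1.28  1.93 -0.81  1.11 -2.11]
[-0.68254501  0.30480408  0.78850881  1.94073739 -0.25611401  0.99782727
  0.2840468 ] [-0.97341843  0.53923243  1.29199953  1.9527253  -0.58605664  1.10296525
 -2.51466621]
hole px 328.8070866141732 231.38582677165354 254.0 [0.52532824 0.02321653 0.043     ]
```

Run:
```python
from h import *
# first move is flush at A: go above midway A/B for one close look
p=np.r_[(hole('A')+hole('C'))/2-[.03,0],.30]
env.reach(p,quat())
env.dwell(.1)
cal=calibration('wrist');im,d=camera('wrist');cv2.imwrite('pics/w1.png',im)
np.savez('w1.npz',im=im,d=d,**{k:np.array(v) for k,v in cal.items()})
s=env.get_state();print(s['time'],s['tcp_pos'],s['qpos'].round(2),s['force'])
R=cv2.Rodrigues(cal['rvec'])[0];T=cal['tvec'].ravel()
for k in COL:
    for z in(.045,.063):
        c=R@np.r_[hole(k),z]+T;print(k,z,(cal['fx']*c[0]/c[2]+cal['cx']).round(1),(cal['fy']*c[1]/c[2]+cal['cy']).round(1))
```

```text
2.6833 [0.49622568 0.02354975 0.2999563 ] [-0.75  0.21  0.67  2.01 -0.16  0.97  0.06] [ 0.22009105 -0.20802907 -0.49347082]
A 0.045 350.2 140.1
A 0.063 352.2 140.6
B 0.045 348.2 214.2
B 0.063 350.0 218.7
C 0.045 346.5 280.4
C 0.063 348.1 288.1
D 0.045 344.9 339.9
D 0.063 346.3 350.2
E 0.045 343.5 393.8
E 0.063 344.8 406.0
```

View pics/w1.png

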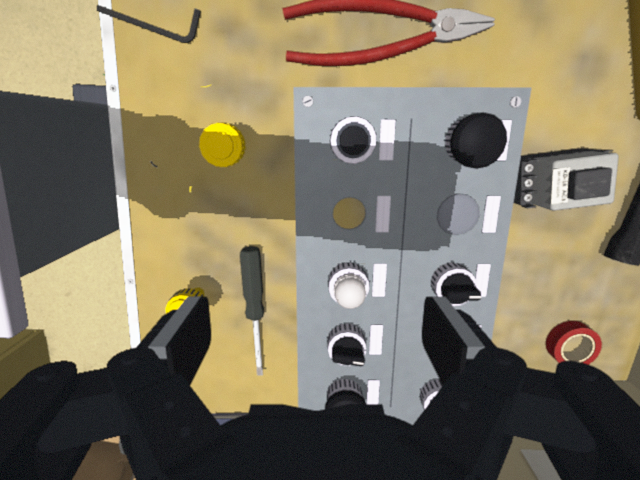

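The close look agrees with the prediction within about 1 px: hole B is at (349,213) and flush collar A at (353,139). Starting with the first move.

```bash
cat >> h.py <<'E'
Q=quat(); UP=.225
def move(src,dst,z=.119,lift=.09,openw=.062):
    T=lambda k,h:np.r_[hole(k),h]
    def log(n):
        s=env.get_state();print(n,round(s['time'],1),np.round(s['tcp_pos'],4),'open',round(s['opening'],4),'gf',np.round(s['gripper_force'],1),'F',np.round(s['force'],1))
        return s
    env.grip(openw,60)
    env.reach(T(src,max(z+.06,env.get_state()['tcp_pos'][2])),Q)
    hit=env.movel(T(src,z),.12,rot=Q,stop_force=15); log(f'down hit={hit}')
    zg=env.get_state()['tcp_pos'][2]
    env.grip(.02); s=log('grip')
    if s['opening']<.03: print('MISSED');return False
    env.movel(T(src,zg+lift),.2)
    env.movel(T(dst,zg+lift),.25); s=log('over')
    if s['opening']<.03: print('LOST');return False
    env.movel(T(dst,zg+.015),.15,stop_force=12)
    hit=env.movel(T(dst,zg-.003),.03,stop_force=8); s=log(f'placed hit={hit}')
    ok=s['tcp_pos'][2]<zg+.004
    if not ok: print('HIGH');return False
    env.grip(openw)
    env.movel(T(dst,zg+.05),.2); log('clear')
    return True
E
python3 - <<'E'
from h import *
move('A','B')
env.movel(np.r_[hole('B')-[.03,0],.26],.25)
im,d=camera('wrist');cv2.imwrite('pics/w2.png',im)
E
```

```text
down hit=False 5.1 [0.5225 0.0888 0.1196] open 0.0625 gf 0.0 F [-0.3  0.4  0.1]
grip 5.4 [0.5224 0.0888 0.1198] open 0.0359 gf 59.1 F [-0.9  0.2  6.5]
over 6.5 [0.5252 0.0215 0.2081] open 0.0357 gf 59.9 F [ 0.4  0.2 -0.5]
placed hit=True 7.6 [0.5262 0.0229 0.1198] open 0.0355 gf 60.6 F [-1.7  0.4  9. ]
clear 8.4 [0.5265 0.0231 0.1702] open 0.0622 gf 0.0 F [-1.1  0.2 -0.3]
```

View pics/w2.png

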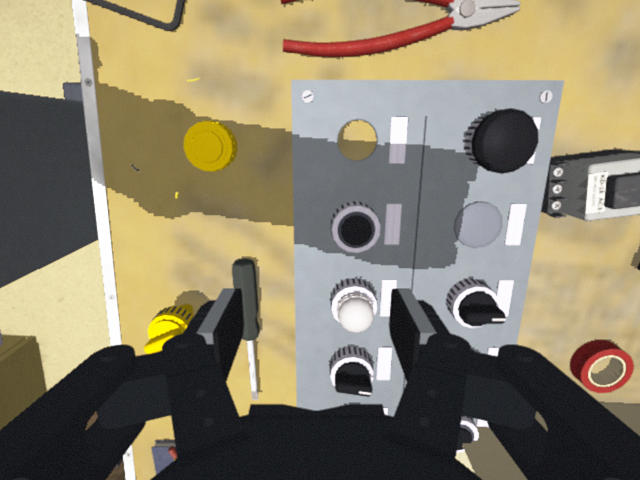

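The flush button is seated in the spare hole (356,228) and hole A (357,138) is empty. Next, mushroom E→A, then flush B→E.

Run:
```python
from h import *
if move('E','A',z=.136,openw=.068):
    env.movel(np.r_[hole('A'),.24],.25); move('B','E')
s=env.get_state();p=s['tcp_pos'];env.movel(np.r_[p[:2],.24],.25)
im,d=camera('top');cv2.imwrite('pics/t2.png',cv2.resize(im[130:275,230:530],(800,387)))
```

```text
down hit=False 11.2 [ 0.5386 -0.175   0.1367] open 0.0681 gf 0.0 F [-0.8 -0.3 -0.7]
grip 11.6 [ 0.5386 -0.1749  0.1372] open 0.0404 gf 59.6 F [-2.6  1.1  7.3]
over 13.4 [0.522  0.0871 0.2265] open 0.0403 gf 60.6 F [ 0.1  0.2 -0.6]
placed hit=True 14.6 [0.5222 0.0889 0.1372] open 0.0409 gf 61.4 F [-1.3 -0.7  7.2]
clear 15.3 [0.5224 0.089  0.1874] open 0.068 gf 0.0 F [ 0.5  0.1 -1. ]
down hit=False 17.5 [0.5266 0.0229 0.1196] open 0.0622 gf 0.0 F [-0.2  0.2 -0.3]
grip 17.8 [0.5266 0.0229 0.12  ] open 0.0357 gf 59.1 F [-1.6 -0.1  5.8]
over 19.4 [ 0.5379 -0.1733  0.2087] open 0.036 gf 59.9 F [-0.1  0.1 -0.6]
placed hit=True 20.5 [ 0.5383 -0.1747  0.12  ] open 0.036 gf 60.5 F [-1.4  0.5  7.3]
clear 21.3 [ 0.5385 -0.1748  0.1702] open 0.062 gf 0.0 F [ 0.3 -0.1  0. ]
```

View pics/t2.png

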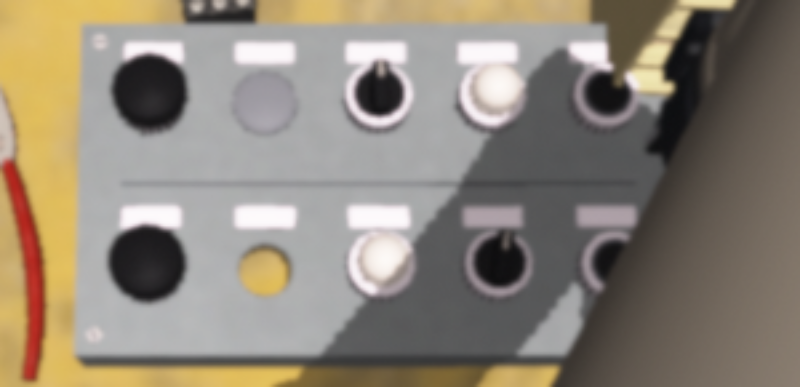

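The mushroom is seated at A (148,262), the flush button is at E (612,262), and the spare hole (265,270) is empty again. Now lamp C→B, selector D→C, lamp B→D.

Run:
```python
from h import *
def up():
    p=env.get_state()['tcp_pos'];env.movel(np.r_[p[:2],.24],.25)
ok=move('C','B')
if ok: up(); ok=move('D','C')
if ok: up(); ok=move('B','D')
up()
if ok: env.reach(np.array([.45,.25,.33]),Q)
cal=calibration('top');im,d=camera('top');cv2.imwrite('pics/t3.png',cv2.resize(im[130:275,230:530],(800,387)))
P=pts(cal,d)
for k in COL:
    print(k,[np.round(np.nanpercentile(P[...,2][np.hypot(P[...,0]-hole(k,x)[0],P[...,1]-hole(k,x)[1])<.011],[50,95]),4) for x in(-.05,.05)])
im,d=camera('scene');cv2.imwrite('pics/s3.png',im)
```

```text
down hit=False 23.7 [ 0.5306 -0.0432  0.1196] open 0.0617 gf 0.0 F [ 1.3 -0.3 -0.6]
grip 24.1 [ 0.5306 -0.043   0.12  ] open 0.0355 gf 59.1 F [-1.6  0.1  6.5]
over 25.1 [0.5251 0.0241 0.208 ] open 0.0357 gf 59.9 F [-0.5 -0.3 -0. ]
placed hit=True 26.2 [0.5262 0.023  0.12  ] open 0.0355 gf 60.5 F [-1.2 -0.3  6.3]
clear 27.0 [0.5264 0.0231 0.1702] open 0.0617 gf 0.0 F [ 0.6  1.2 -0.2]
down hit=False 29.4 [ 0.5346 -0.109   0.1196] open 0.0617 gf 0.0 F [-0.2  0.5 -0. ]
grip 29.8 [ 0.5346 -0.109   0.12  ] open 0.0357 gf 59.1 F [-0.9  0.5  6.6]
over 30.8 [ 0.5292 -0.0417  0.208 ] open 0.0357 gf 60.0 F [-1.1 -0.4 -0.8]
placed hit=True 31.9 [ 0.5302 -0.0428  0.12  ] open 0.0358 gf 60.6 F [-1.   0.9  7. ]
clear 32.7 [ 0.5304 -0.0429  0.1703] open 0.062 gf 0.0 F [-0.3 -1.1  0.7]
down hit=False 34.9 [0.5266 0.0227 0.1196] open 0.0622 gf 0.0 F [-0.5 -0.4  0.4]
grip 35.2 [0.5266 0.023  0.12  ] open 0.0357 gf 59.1 F [-1.4  0.5  7.2]
over 36.5 [ 0.5334 -0.1087  0.2084] open 0.0358 gf 59.9 F [ 0.1  0.5 -0.8]
placed hit=True 37.7 [ 0.5342 -0.1088  0.12  ] open 0.0355 gf 60.5 F [-1.3  0.1  6.4]
clear 38.4 [ 0.5345 -0.1088  0.1702] open 0.0617 gf 0.0 F [-0.8 -0.3 -0.6]
A [array([0.0801, 0.0823]), array([0.08  , 0.0823])]
B [array([-0.0009,  0.0015]), array([0.0495, 0.0516])]
C [array([0.0786, 0.0829]), array([0.0788, 0.0828])]
D [array([0.0833, 0.086 ]), array([0.0836, 0.0863])]
E [array([0.0662, 0.0682]), array([0.3767, 0.4699])]
```

View pics/t3.png

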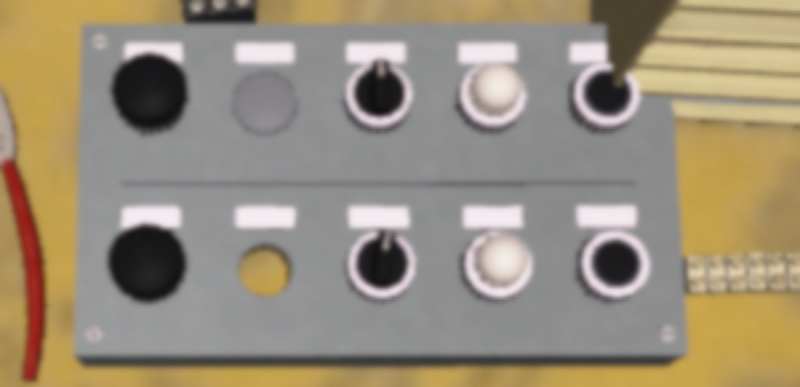

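View pics/s3.png

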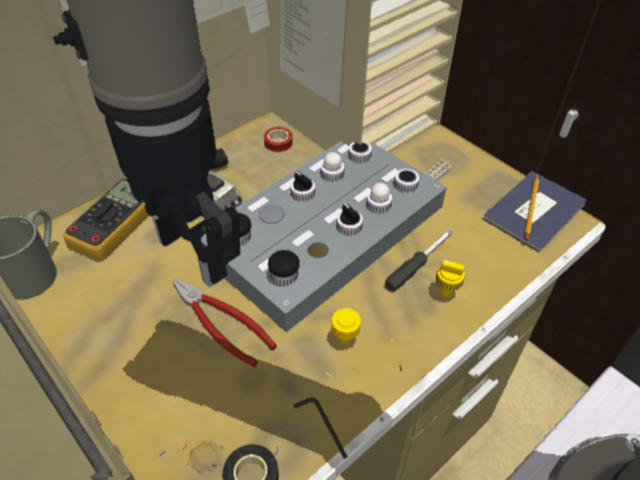

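Both views show the near row matching the far row: mushroom (148,262), empty hole (265,270), selector (381,262), lamp (500,260) and flush button (614,262). The heights of A, C and D match their fitted twins within about 0.3 mm. The flush button's top is at 66 mm, as specified for a seated one. The arm is clear.

```bash
python3 -c "
from h import *
print(job.job_done())"
```

```text
the job is handed in; nothing more can be done
None
```

The job is handed in at about 40 s of the allowed 102 s: all four heads sit fully home in the same columns as their fitted twins, and the spare hole below the plug is empty.

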